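Shut the blue fittings chest: unlock its folding lid stay and lower the lid

TASK

The blue chest of hull fittings is restocked: please shut it. Lift the red knob at the knee of its folding lid stay past centre so that the stay unlocks while the lid is still up, then lower the lid fully closed without slamming it. Leave the yellow chest as it is, propped open with its stay locked.

Things in the scene. Friction and masses are not known exactly. Their poses are not given: they have to be found in the camera images.
- blue_chest: Fixed blue steel chest 170 x 200 x 90 mm (x, y, z), origin under its centre. Lid: 10 mm plate 170 (x) x 204 mm, hinged on the -y rim (y -100, z 90 mm), standing open 82 deg from shut, leaning to +y; push its outer (-y) face near the free edge, about +y then down. Stay on the +x end; knob: red 14 mm rod along x, x 101 to 157 mm, start centre y 13, z 97 mm; open space around and under it
- blue_stay (a joint): Knee angle of the blue chest's folding stay, rad: 0 locked on its stop (start), 0.16 straight (centre), unlocked above that, growing as the knob is lifted. The knob moves on a 75 mm circle about a pin at chest y 85, z 75 mm, rising and moving to +y: 23 mm up gives about 0.53. Needs about 2 N; stays where left. 1.93 when the lid is shut, knob then beside the lid and above it
- blue_lid (a joint): Lid of the blue chest, rad: 0 standing open (start), 1.43 shut, about the hinge at chest y -100, z 90 mm; free edge at radius 204 mm. Stiff hinge: stays at any angle, needs 2 to 5 N at the free edge. While the stay is locked it cannot be lowered; unlocking lowers it about 0.04
- yellow_stay (a joint): Stay knee of the yellow chest (same build, size and open lid, its top edge 292 mm up; it stands on the other side of the line straight ahead of the robot: centre 0.47 to 0.54 m ahead and 0.15 to 0.22 m to that side, heading within 0.22 rad of straight ahead): 0 locked (start), 0.16 straight, more when unlocked. Must stay locked: pass above it

How it is judged:
By the outcome, as a careful person would: the job done as asked, in the order asked, and still so for the second after the job is handed in, with the robot touching nothing.
It also fails if it takes over 51 s, if anything falls off the work surface, if the arm or the gripper's body presses on something with over 40 N, if the wrist force passes 120 N, or if a joint passes its speed limit or range.

ROBOT

A 6-joint arm with a two-finger parallel gripper is mounted at the origin on the work surface. World frame = base frame: x ahead of the robot, y to its left, z up, the work surface at z = 0. Lengths are in m, angles in rad, forces in N, time in s.
With the tool pointing down it reaches from about 0.375 to 0.9 m from the base axis. Payload 3.1 kg.
Tool frame: the origin (TCP) lies midway between the tips of the shut fingers; the grasp point (between the pads) lies 19 mm behind it (robot.grip_depth is the distance from the TCP to the grasp point, in m); z points along the fingers, y is the direction in which the jaws open and shut (so a half turn about z gives the same grasp; the last joint's range is limited). The gripper opens to 87 mm and grips with 3 to 60 N. Pads are 19 mm wide; open, the fingers measure 117 mm over their backs; the gripper's body (75 mm by 190 mm) begins 51 mm behind the grasp point.
Start: joints at [0.953, 0.527, 1.433, -0, 1.181, -0.178], TCP at [0.266, 0.566, 0.223] pointing down, gripper open.
Joint ranges: [-3.08, 3.08], [-0.75, 2.2], [0.22, 2.44], [-1.43, 4.57], [0, 2.65], [-2.85, 2.85]. Speed limits (rad/s): [2.79, 2.79, 3.14, 3.14, 3.14, 3.14].

INTERFACE

Orientations are given as a unit quaternion [x, y, z, w].
In Python, from rig import robot gives the robot as it stands.
- The arm moves only by the tool carry_out, never from a script. Its arguments are lists of equal length, an entry for each row: "dr": the turn, a rotation vector about the world's x, y, z in rad, a list of three; "translation": the shift along the world's x, y, z in cm, a list of three; "grip": the opening, from 0 (shut) to 1 (fully open). A call has 1 to 20 rows; each row is the pose to reach, as a shift and turn from the pose commanded when the call began; what a row does not reach only later rows make up. A row lasts 1/12 s, in which the tool goes at most 41.7 mm and 7.16 degrees, less where a joint would pass 70% of its speed; a pose out of reach is approached as far as the arm can. A call with a gripper value outside its range is refused whole. The fingers move at their own pace and stop on an object; "newtons" is the grip in N (left out, the last holds). Time passes only in rows, so rows that repeat a pose let the fingers close. It gives the time, the measured TCP pose, the force and the opening at its end, in the units of the state.
- robot.get_obs(): the state, without advancing time (a new reading comes with each control period).
- robot.camera(name): name is "scene" or "top"; returns a dict with "color" (384x512x3 uint8, blue, green, red), "camera_matrix" (3x3 intrinsics, pixels), "T" (4x4, takes a point from camera to world coordinates). Camera axes: x right, y down, z forward; pixel columns grow to the right and rows downward; lengths in m; the calibration is good to about 2 mm. A picture is of the moment at which its call begins. There is no depth.
- robot.hand_in(): hands the job in, once; it reports no verdict.
The state is a dict: "time": time; "q": joint angles; "joint_velocities": joint speeds; "joint_torque": joint torques, N m; "position": TCP position; "tool_rot": TCP orientation; "ft_force": force on the tool from outside, world axes, zero at the start; "moment": the same for the moment, N m; "grip_width": finger opening in m.
Only numpy, scipy, OpenCV 4.12 (cv2) and the standard library are available. Lean on these libraries where they do the work, as an engineer would, in place of code of your own. Each camera call takes 0.05 s, during which the arm holds its last target. There are 200 camera calls.

## Working session

There is one attempt and no reset: what is moved stays moved. The work goes in short steps, Python scripts to look and compute and a tool call to move; the robot and the scene stay as the last step left them, time stands still between calls to the robot, and variables do not carry over. Pictures are saved under pics/ and viewed, about 8 in all and at most 12, crops included, and the job is handed in when it is done.

Besides the shell and the picture viewer there is one more tool, called after "Call:" as name(argument=value, ...) on one line, values as JSON. carry_out: Moves the arm, as the interface text tells. Its arguments: {"type":"object","properties":{"dr":{"type":"array"},"translation":{"type":"array"},"grip":{"type":"array"},"newtons":{"type":"number"}},"required":["dr","translation","grip"]}

```bash
mkdir -p pics; ls; python3 - <<'E'
from rig import robot
import cv2,numpy as np
for n in("scene","top"):
    c=robot.camera(n); cv2.imwrite(f"pics/{n}0.png",c["color"]); print(n,c["camera_matrix"].tolist(),np.round(c["T"],4).tolist())
print(robot.get_obs())
E
```

```text
pics
scene [[494.8545571637541, 0.0, 256.15361995467885], [0.0, 494.8545571637541, 192.31314490320227], [0.0, 0.0, 1.0]] [[-0.6956, 0.4969, -0.519, 1.1298], [0.7184, 0.4707, -0.5122, 0.5256], [-0.0103, -0.7291, -0.6843, 0.842], [0.0, 0.0, 0.0, 1.0]]
top [[373.1049965833073, 0.0, 256.05475517563843], [0.0, 373.1049965833073, 189.85361774772005], [0.0, 0.0, 1.0]] [[-0.0118, -0.9914, 0.13, 0.4414], [-0.9993, 0.007, -0.0374, -0.007], [0.0362, -0.1304, -0.9908, 0.8978], [0.0, 0.0, 0.0, 1.0]]
{'time': 0.1, 'q': array([ 9.52475419e-01,  5.28376732e-01,  1.43372962e+00, -2.23565424e-05,
        1.18140368e+00, -1.78481280e-01]), 'joint_velocities': array([ 6.89844324e-05, -1.87983080e-03, -3.45894808e-03,  1.49778124e-03,
        1.27967920e-04, -7.95687592e-04]), 'joint_torque': array([-5.15244865e-04, -4.40987277e+01, -1.77151090e+01,  6.34186040e-02,
        5.33896952e-02, -5.11087057e-05]), 'position': array([0.26571465, 0.56499957, 0.22168149]), 'tool_rot': array([ 2.18147118e-01,  9.75915424e-01, -8.87614224e-04, -3.62389718e-04]), 'ft_force': array([ 0.54541624, -0.76221259,  0.9728299 ]), 'moment': array([0.05586549, 0.02505337, 0.00431156]), 'grip_width': 0.08723983269949946}
```

View pics/scene0.png

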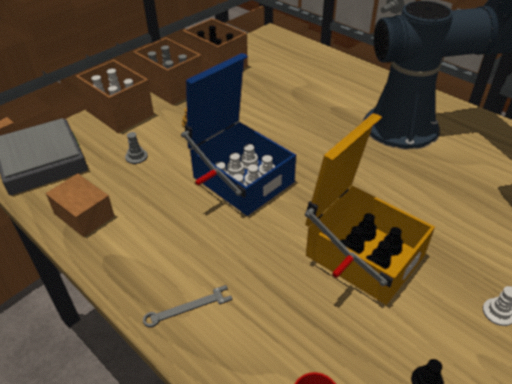

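View pics/top0.png

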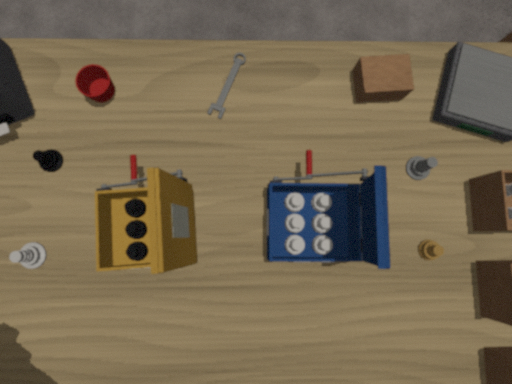

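The top view has the blue chest at cols 268–388, rows 168–265, with its red knob at (309,150–173). The yellow chest is at cols 97–195. The hinges are on the image-right side (world −y), and both knobs point to +x.

```bash
python3 - <<'E'
import cv2,numpy as np
a=cv2.imread("pics/top0.png")[140:275,255:400]; b=cv2.imread("pics/scene0.png")[50:220,165:310]
a=cv2.resize(a,None,fx=4,fy=4,interpolation=cv2.INTER_CUBIC)
b=cv2.resize(b,(int(145*3.17),540),interpolation=cv2.INTER_CUBIC)
cv2.imwrite("pics/c1.png",a); 
E
```

```text
(no output)
```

View pics/c1.png

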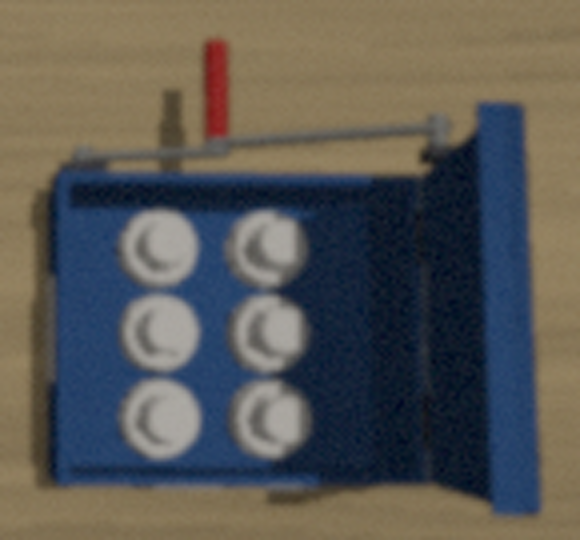

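The enlarged crop shows the knob's outer end at (309,150) and inner end at (309,174.5). The chest's +y rim corners are at (268.8,183) and (269.5,261), and the lid's top edge spans about cols 375–390.

```bash
cat > h.py <<'E'
import numpy as np
K=np.array([[373.105,0,256.055],[0,373.105,189.854],[0,0,1]])
from rig import robot
def proj(c,P):
    T=np.linalg.inv(c["T"]); p=(T[:3,:3]@np.asarray(P).T).T+T[:3,3]; p=p@c["camera_matrix"].T; return p[:,:2]/p[:,2:]
def c2w(s,P):
    P=np.atleast_2d(P)/1000.; c,n=np.cos(s[2]),np.sin(s[2]); return np.c_[s[0]+c*P[:,0]-n*P[:,1],s[1]+n*P[:,0]+c*P[:,1],P[:,2]]
E
python3 - <<'E'
from h import *
from scipy.optimize import least_squares
c=robot.camera("top"); s_=robot.camera("scene")
P=[(157,13,101),(101,13,101),(85,100,90),(-85,100,90)]
U=np.array([(309,150),(309,174.5),(268.75,183),(269.5,261)])
r=least_squares(lambda s:(proj(c,c2w(s,P))-U).ravel(),[.45,-.18,0])
print(r.x,(r.fun.reshape(-1,2)).round(1))
Q=[(85,-71.6,292),(-85,-71.6,292),(85,-100,90),(-85,-100,90),(157,13,97),(101,13,97),(85,100,0)]
print(c2w(r.x,Q).round(3)); print(proj(c,c2w(r.x,Q)).round(1).tolist()); print(proj(s_,c2w(r.x,Q+P)).round(1).tolist())
E
```

```text
[ 0.47703795 -0.16515221 -0.01155021] [[-0.3 -0.3]
 [ 0.2  0.3]
 [ 0.2 -0.4]
 [-0.1  0.4]]
[[ 0.561 -0.238  0.292]
 [ 0.391 -0.236  0.292]
 [ 0.561 -0.266  0.09 ]
 [ 0.391 -0.264  0.09 ]
 [ 0.634 -0.154  0.097]
 [ 0.578 -0.153  0.097]
 [ 0.563 -0.066  0.   ]]
[[379.8, 165.1], [384.4, 268.6], [359.2, 183.1], [362.1, 261.2], [308.4, 150.1], [308.9, 175.1], [266.4, 188.1]]
[[187.6, 80.2], [244.3, 52.7], [188.8, 148.8], [238.8, 119.9], [195.9, 182.2], [214.4, 170.5], [246.7, 215.1], [195.7, 180.8], [214.3, 169.2], [245.8, 187.1], [295.9, 153.0]]
```

Call:
carry_out(dr=[[0,0,0],[0,0,0],[0,0,0],[0,0,0],[0,0,0],[0,0,0.42],[0,0,0.42],[0,0,0.42],[0,0,0.42],[0,0,0.42],[0,0,0.42],[0,0,0.42],[0,0,0.42],[0,0,0.42],[0,0,0.42],[0,0,0.42],[0,0,0.42],[0,0,0.42],[0,0,0.42],[0,0,0.42]], translation=[[0,0,4],[0,0,8],[0,0,12],[0,0,16],[0,0,18],[1.8,-3.6,18],[3.6,-7.2,18],[5.4,-10.8,18],[7.2,-14.4,18],[9,-18,18],[10.8,-21.6,18],[12.6,-25.2,18],[14.4,-28.8,18],[16.2,-32.4,18],[18,-36,18],[19.8,-39.6,18],[21.6,-43.2,18],[23.4,-46.8,18],[25.2,-50.4,18],[27,-54,18]], grip=[0.6,0.6,0.6,0.6,0.6,0.6,0.6,0.6,0.6,0.6,0.6,0.6,0.6,0.6,0.6,0.6,0.6,0.6,0.6,0.6])

```text
time: 1.87
position: [0.5363, 0.0236, 0.4024]
tool_rot: [0.01, 1.0, 0.0, -0.0]
ft_force: [-0.0, -0.1, 0.9]
grip_width: 0.0524
```

Call:
carry_out(dr=[[0,0.1,0],[0,0.2,0],[0,0.2,0],[0,0.2,0],[0,0.2,0],[0,0.2,0],[0,0.2,0],[0,0.2,0],[0,0.2,0],[0,0.2,0],[0,0.2,0],[0,0.2,0],[0,0.2,0],[0,0.2,0],[0,0.2,0]], translation=[[1.7,-3.6,0],[3.4,-7.2,0],[5.1,-10.8,0],[6.8,-14.4,0],[8.4,-18,0],[8.4,-18,0],[8.4,-18,-4],[8.4,-18,-8],[8.4,-18,-12],[8.4,-18,-16],[8.4,-18,-19],[8.4,-18,-22],[8.4,-18,-24],[8.4,-18,-24],[8.4,-18,-24]], grip=[0.6,0.6,0.6,0.6,0.6,0.6,0.6,0.6,0.6,0.6,0.6,0.6,0.6,0.6,0.6])

```text
time: 3.12
position: [0.6192, -0.154, 0.1615]
tool_rot: [0.01, 0.995, -0.0, -0.101]
ft_force: [0.6, 0.1, 0.8]
grip_width: 0.0526
```

```bash
python3 - <<'E'
from h import *; import cv2
a=cv2.resize(robot.camera("scene")["color"][60:220,130:310],None,fx=2.5,fy=2.5,interpolation=cv2.INTER_CUBIC)
b=cv2.resize(robot.camera("top")["color"][110:270,260:390],None,fx=2.5,fy=2.5,interpolation=cv2.INTER_CUBIC)
cv2.imwrite("pics/p1.png",np.hstack([a,b])); print(robot.get_obs()["q"].round(2))
E
```

```text
[-0.38  0.7   1.29 -0.08  1.34 -1.91]
```

View pics/p1.png

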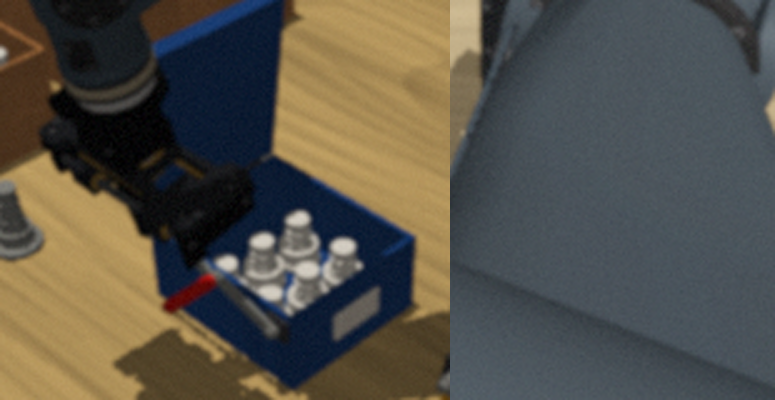

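The scene crop shows the gripper poised just above the red knob (knob at about (165–215, 280–305) in the crop). It is clear of the lid. The arm hides the top view.

Call:
carry_out(dr=[[0,0,0],[0,0,0],[0,0,0],[0,0,0],[0,0,0],[0,0,0],[0,0,0],[0,0,0],[0,0,0],[0,0,0],[0,0,0],[0,0,0]], translation=[[0,0,-3],[0,0,-6],[0,0,-7.5],[0,0,-8.3],[0,0,-8.3],[0,0,-8.3],[0,0,-8.3],[0,0,-8.3],[0,0,-8.3],[0,0,-8.3],[0,0,-8.3],[0,0,-8.3]], grip=[0.6,0.6,0.6,0.6,0.6,0.05,0.05,0.05,0.05,0.05,0.05,0.05], newtons=12)

```text
time: 4.22
position: [0.6201, -0.1542, 0.0798]
tool_rot: [0.01, 0.995, -0.001, -0.1]
ft_force: [0.6, 8.1, 1.1]
grip_width: 0.0133
```

Call:
carry_out(dr=[[0,0,0],[0,0,0],[0,0,0],[0,0,0],[0,0,0],[0,0,0],[0,0,0],[0,0,0],[0,0,0],[0,0,0],[0,0,0],[0,0,0]], translation=[[0,0.1,0.25],[0,0.15,0.5],[0,0.25,0.75],[0,0.4,1.0],[0,0.5,1.25],[0,0.65,1.5],[0,0.8,1.75],[0,0.95,2.0],[0,1.15,2.25],[0,1.3,2.5],[0,1.35,2.55],[0,1.35,2.55]], grip=[0.05,0.05,0.05,0.05,0.05,0.05,0.05,0.05,0.05,0.05,0.05,0.05])

```text
time: 5.22
position: [0.6204, -0.1419, 0.1058]
tool_rot: [0.01, 0.995, -0.002, -0.099]
ft_force: [0.4, -6.1, -0.4]
grip_width: 0.0136
```

```bash
python3 - <<'E'
from h import *; import cv2
a=cv2.resize(robot.camera("scene")["color"][50:220,130:310],None,fx=3,fy=3,interpolation=cv2.INTER_CUBIC)
cv2.imwrite("pics/p2.png",a)
E
```

```text
(no output)
```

View pics/p2.png

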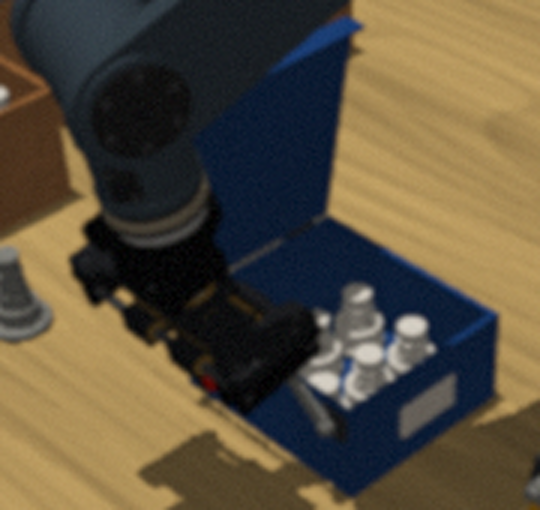

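The knob is still gripped at its lifted spot (crop about (210,382)) and the lid is still up, so I'll release and rise clear.

Call:
carry_out(dr=[[0,0,0],[0,0,0],[0,0,0],[0,0,0],[0,0,0],[0,0,0],[0,0,0],[0,0,0],[0,0,0],[0,0,0],[0,0,0],[0,0,0],[0,0,0],[0,0,0],[0,0,0],[0,0,0],[0,0,0],[0,0,0]], translation=[[0,0,0],[0,0,0],[0,0,0],[0,0,0],[0,0,0],[0,0,0],[0,0,1],[0,0,3],[0,0,6],[0,0,10],[0,0,14],[0,0,18],[0,0,22],[0,0,26],[0,0,29],[0,0,30],[0,0,30],[0,0,30]], grip=[0.5,0.5,0.5,0.5,0.5,0.5,0.5,0.5,0.5,0.5,0.5,0.5,0.5,0.5,0.5,0.5,0.5,0.5])

```text
time: 6.77
position: [0.6197, -0.1407, 0.4047]
tool_rot: [0.01, 0.995, -0.001, -0.1]
ft_force: [-0.7, 0.2, -0.7]
grip_width: 0.0435
```

Call:
carry_out(dr=[[0,-0.1,0],[0,-0.2,0],[0,-0.2,0],[0,-0.2,0],[0,-0.2,0],[0,-0.2,0],[0,-0.2,0],[0,-0.2,0],[0,-0.2,0]], translation=[[-2.4,-2.8,0],[-4.8,-5.6,0],[-7.2,-8.4,0],[-9.6,-11.2,0],[-12,-14,0],[-14,-16.5,0],[-15,-18,0],[-15,-18,0],[-15,-18,0]], grip=[0,0,0,0,0,0,0,0,0])

```text
time: 7.52
position: [0.4688, -0.3208, 0.4022]
tool_rot: [0.011, 1.0, 0.002, -0.002]
ft_force: [0.0, 1.0, 0.6]
grip_width: 0.0009
```

```bash
python3 - <<'E'
from h import *; import cv2
s=robot.camera("scene")["color"]
a=cv2.resize(s[40:220,150:310],None,fx=3,fy=3,interpolation=cv2.INTER_CUBIC)
cv2.imwrite("pics/p3.png",a); o=robot.get_obs(); print(o["q"].round(2),o["ft_force"].round(1))
E
```

```text
[-0.8   0.3   1.31  0.    1.54 -2.35] [ 0.1  0.5 -0.2]
```

View pics/p3.png

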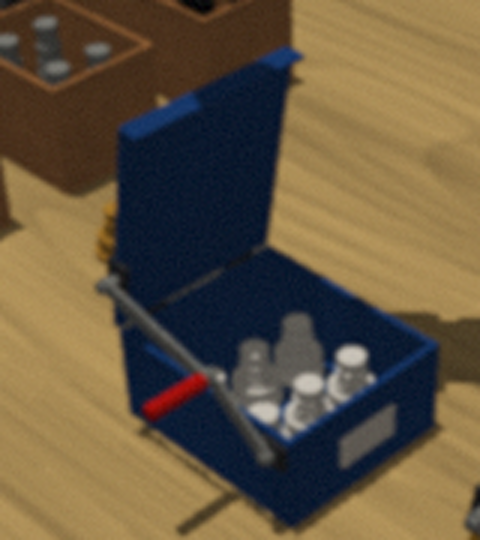

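The blue lid is still up. The knee at (215,378) in the crop now lies above the straight line between the pins (105,285) and (270,455), so the stay is unlocked. The knob's outer end is at about (150,408).

```bash
python3 - <<'E'
import numpy as np
for a in np.r_[np.arange(1.42,0.05,-.1),.1,.05,0,-.02]:
    y=-.265+.182*np.cos(a)-.01*np.sin(a)-.015; z=.09+.182*np.sin(a)+.01*np.cos(a)
    print(round(a,2),round((y+.3205)*100,1),round((z-.2745)*100,1))
E
```

```text
1.42 5.8 -0.3
1.32 7.6 -0.6
1.22 9.4 -1.0
1.12 11.1 -1.6
1.02 12.7 -2.4
0.92 14.3 -3.4
0.82 15.7 -4.5
0.72 17.1 -5.7
0.62 18.3 -7.1
0.52 19.3 -8.5
0.42 20.3 -10.1
0.32 21.0 -11.8
0.22 21.6 -13.5
0.12 22.0 -15.3
0.1 22.1 -15.6
0.05 22.2 -16.5
0.0 22.2 -17.5
-0.02 22.3 -17.8
```

Call:
carry_out(dr=[[0,0,0],[0,0,0],[0,0,0],[0,0,0],[0,0,0],[0,0,0]], translation=[[0,0,-3],[0,0,-7],[0,0,-10.5],[0,0,-12.5],[0,0,-13.1],[0,0,-13.1]], grip=[0,0,0,0,0,0])

```text
time: 8.07
position: [0.4698, -0.3188, 0.2716]
tool_rot: [0.009, 1.0, 0.002, -0.002]
ft_force: [0.2, 0.2, -0.0]
grip_width: 0.0007
```

Call:
carry_out(dr=[[0,0,0],[0,0,0],[0,0,0],[0,0,0],[0,0,0],[0,0,0],[0,0,0],[0,0,0],[0,0,0],[0,0,0],[0,0,0],[0,0,0]], translation=[[0,2,0],[0,4,-0.2],[0,5,-0.3],[0,5.6,-0.3],[0,6.1,-0.4],[0,6.7,-0.5],[0,7.2,-0.6],[0,7.6,-0.6],[0,8.2,-0.7],[0,8.8,-0.9],[0,9.4,-1.0],[0,9.4,-1.0]], grip=[0,0,0,0,0,0,0,0,0,0,0,0])

```text
time: 9.07
position: [0.4703, -0.2259, 0.2639]
tool_rot: [0.01, 1.0, 0.0, 0.0]
ft_force: [0.7, 0.4, 1.1]
grip_width: 0.0007
```

```bash
python3 - <<'E'
from h import *; import cv2
s=robot.camera("scene")["color"]
a=cv2.resize(s[20:220,130:310],None,fx=3,fy=3,interpolation=cv2.INTER_CUBIC)
cv2.imwrite("pics/p4.png",a); o=robot.get_obs(); print(o["position"],o["ft_force"].round(1))
E
```

```text
[ 0.47004296 -0.22588609  0.26387252] [ 0.6 -0.8 -0.5]
```

View pics/p4.png

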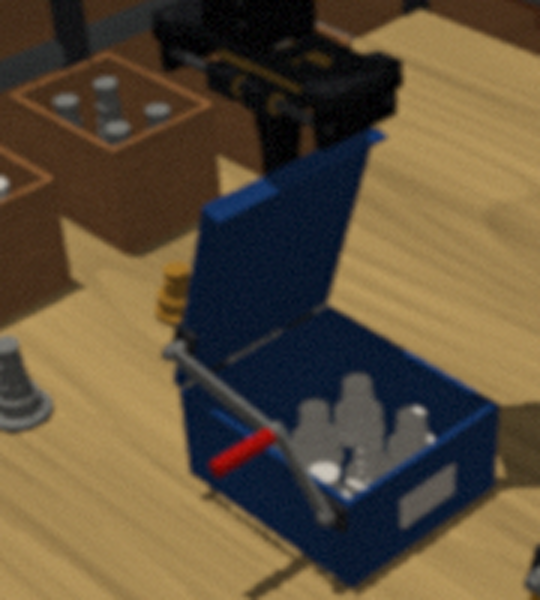

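The lid has started down under the fingers and the knee has risen (knob at (245,452) in the crop), so I'll carry on along the arc.

Call:
carry_out(dr=[[0,0,0],[0,0,0],[0,0,0],[0,0,0],[0,0,0],[0,0,0],[0,0,0],[0,0,0],[0,0,0],[0,0,0],[0,0,0],[0,0,0],[0,0,0],[0,0,0],[0,0,0],[0,0,0],[0,0,0],[0,0,0],[0,0,0],[0,0,0]], translation=[[0,0.6,-0.2],[0,1.2,-0.4],[0,1.7,-0.6],[0,2.5,-1.0],[0,3.3,-1.4],[0,4.1,-1.9],[0,4.9,-2.4],[0,5.6,-2.9],[0,6.3,-3.5],[0,7.0,-4.1],[0,7.7,-4.7],[0,8.3,-5.4],[0,8.9,-6.1],[0,9.4,-6.8],[0,9.9,-7.5],[0,10.4,-8.3],[0,10.9,-9.1],[0,11.1,-9.6],[0,11.3,-10.1],[0,11.6,-10.8]], grip=[0,0,0,0,0,0,0,0,0,0,0,0,0,0,0,0,0,0,0,0])

```text
time: 10.78
position: [0.4696, -0.1106, 0.1555]
tool_rot: [0.01, 1.0, 0.0, -0.001]
ft_force: [-0.3, 0.4, 1.8]
grip_width: -0.0001
```

Call:
carry_out(dr=[[0,0,0],[0,0,0],[0,0,0],[0,0,0],[0,0,0],[0,0,0],[0,0,0],[0,0,0],[0,0,0],[0,0,0],[0,0,0],[0,0,0],[0,0,0],[0,0,0],[0,0,0],[0,0,0]], translation=[[0,0.2,-0.5],[0,0.3,-0.9],[0,0.5,-1.3],[0,0.6,-1.7],[0,0.7,-2.2],[0,0.8,-2.7],[0,0.9,-3.1],[0,1.0,-3.5],[0,1.1,-3.9],[0,1.1,-4.3],[0,1.2,-4.7],[0,1.2,-5.0],[0,1.2,-5.3],[0,1.2,-5.5],[0,1.2,-5.7],[0,1.2,-5.7]], grip=[0,0,0,0,0,0,0,0,0,0,0,0,0,0,0,0])

```text
time: 12.12
position: [0.4702, -0.0988, 0.1003]
tool_rot: [0.01, 1.0, 0.0, 0.0]
ft_force: [-2.6, 1.7, 13.2]
grip_width: 0.0008
```

Call:
carry_out(dr=[[0,0,0],[0,0,0],[0,0,0],[0,0,0]], translation=[[0,0,-0.1],[0,0,-0.1],[0,0,-0.1],[0,0,-0.1]], grip=[0,0,0,0])

```text
time: 12.45
position: [0.4702, -0.0988, 0.1002]
tool_rot: [0.01, 1.0, -0.0, 0.001]
ft_force: [-4.4, 2.3, 21.2]
grip_width: 0.0006
```

Pressing 1 mm further raised the force from 13 to 21 N while z stayed at 0.100 m, which is the closed lid's top. The lid is on its stop, so I'll retreat.

Call:
carry_out(dr=[[0,0,0],[0,0,0],[0,0,0],[0,0,0],[0,0,0],[0,0,0],[0,0,0],[0,0,0],[0,0,0],[0,0,0],[0,0,0],[0,0,0],[0,0,0],[0,0,0],[0,0,0],[0,0,0],[0,0,0],[0,0,0]], translation=[[0,0,0.5],[0,0,2],[0,0,5],[0,0,9],[0,0,13],[0,0,17],[0,0,21],[0,0,25],[0,0,28],[0,-3,28],[0,-7,28],[0,-11,28],[0,-15,28],[0,-19,28],[0,-23,28],[0,-25,28],[0,-25,28],[0,-25,28]], grip=[0,0,0,0,0,0,0,0,0,0,0,0,0,0,0,0,0,0])

```text
time: 13.95
position: [0.4696, -0.3499, 0.377]
tool_rot: [0.011, 1.0, 0.001, -0.0]
ft_force: [-0.1, 0.3, 0.2]
grip_width: 0.0002
```

```bash
python3 - <<'E'
from h import *; import cv2
c=robot.camera("scene"); s=c["color"]
cv2.imwrite("pics/p5.png",cv2.resize(s[60:320,150:450],None,fx=2.3,fy=2.3,interpolation=cv2.INTER_CUBIC))
S=[.47704,-.16515,-.01155]
u=proj(c,c2w(S,[(85,104,100),(-85,104,100),(85,-100,100),(85,100,90)])); print(((u-[150,60])*2.3).round(0).tolist())
o=robot.get_obs(); print(o["time"],o["position"],o["ft_force"].round(1))
E
```

```text
[[223.0, 287.0], [339.0, 208.0], [88.0, 197.0], [220.0, 292.0]]
14.0 [ 0.46966787 -0.34865343  0.37731075] [ 0.5  0.5 -0.2]
```

View pics/p5.png

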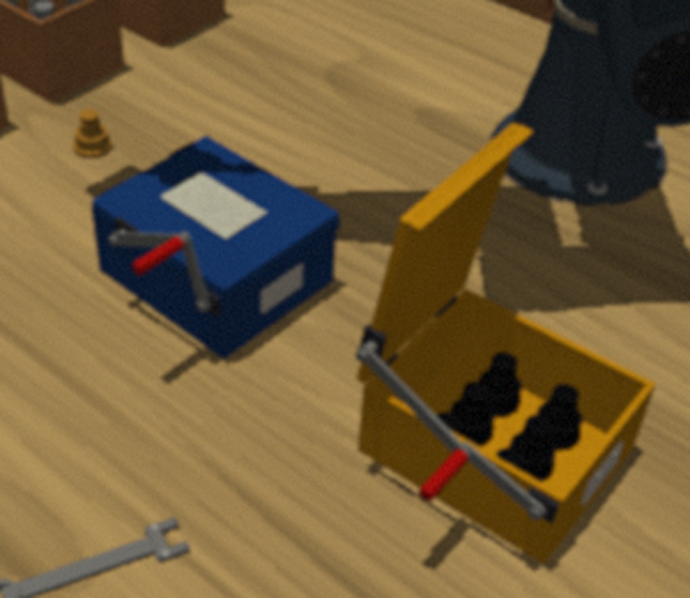

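The blue lid is shut. Its front corners at about (222,287) and (338,212) in the crop match the predicted shut corners (223,287) and (339,208). The yellow chest is unchanged, with its knee at (465,455) still straight. The arm is clear, so I'll hand in.

```bash
python3 -c "
from rig import robot
print(robot.hand_in())"
```

```text
the job is handed in; nothing more can be done
None
```

The blue chest is shut and the job was handed in at about 14 s of the 51 s allowed. I gripped the red knob and lifted it about 25 mm along its arc. A picture with the lid still up showed the stay's knee past centre. I then lowered the lid with the closed fingertips, slowing towards the end.

- **Lid shut:** pressing 1 mm further at the end raised the force from 13 to 21 N while the height stayed at 100 mm. In the last picture the lid corners match the computed shut position to within about 2 image pixels.
- **Yellow chest:** it looks untouched, with its lid up and its stay still straight. I judged this by eye from the picture, not by measuring the knee angle.
- **Arm:** it was clear of everything at hand-in, reading under 1 N. The largest force I read was about 22 N, in that last press on the lid.

No check failed or disagreed.

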